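# Third hand: hold the slotted cap holder to the oak rail while the screws go in

### The arm

A 7-joint arm with a two-finger parallel gripper is mounted at the origin on the work surface. World frame = base frame: x ahead of the robot, y to its left, z up, the work surface at z = 0. Lengths are in mm, angles in rad, forces in N, time in s.
With the tool pointing down it reaches from about 400 to 875 mm from the base axis. Payload 19.3 kg.
Tool frame: the origin (TCP) lies where the fingers leave the gripper's body, on its centre line; the fingertips stand bot.tips_ahead ahead of it and the grasp point (between the pads) lies 54 mm ahead of it (bot.tips_ahead is the distance from the TCP to the fingertips, in mm); z points along the fingers, x is the direction in which the jaws open and shut, and the axes are right-handed (so a half turn about z gives the same grasp; the last joint's range is limited). The gripper opens to 85 mm and grips with 20 to 120 N. Pads are 22 mm wide; open, the fingers measure 114 mm over their backs; the gripper's body (76 mm by 85 mm) begins 54 mm behind the grasp point. The pads swing forward as they close: fully open they stand 13 mm farther back than shut.
Start: joints at [1.076, 0.521, -0.036, 1.599, 0.021, 1.021, -0.113], TCP at [257.559, -569.456, 303.891] pointing down, gripper open.
Joint ranges: [-2.91, 2.91], [-0.3, 2.13], [-1.5, 1.42], [0.17, 2.43], [-1.26, 4.41], [0.16, 1.93], [-2.52, 2.52]. Speed limits (rad/s): [1.89, 1.89, 2.39, 2.39, 3.01, 3.01, 3.01].

### API

Orientations are given as a rotation vector (axis times angle).
In Python, from station import get_obs, viewer, job, bot gives the robot as it stands.
- The arm moves only by the tool send_rows, never from a script. Its argument "deltas" is a list of rows, each an object of numbers: "rx", "ry", "rz": the turn, a rotation vector about the tool's x, y, z normalised to -1 to 1, where 1 is pi/4 rad; "tx", "ty", "tz": the shift along the tool's x, y, z normalised to -1 to 1, where 1 is 200 mm; "hand": the opening, from -1 (shut) to 1 (fully open). A call has 1 to 12 rows; each row is the pose to reach, as a shift and turn from the pose measured when the call began, along the tool's axes at that moment; what a row does not reach only later rows make up. A row lasts 1/8 s, in which the tool goes at most 62.5 mm and 10.7 degrees, less where a joint would pass 70% of its speed; a pose out of reach is approached as far as the arm can. A call with a number of a shift or a turn outside -1 to 1 is refused whole. A call with a gripper value outside its range is refused whole. The fingers move at their own pace and stop on an object; the grip force is fixed at half the most. Time passes only in rows, so rows that repeat a pose let the fingers close. It gives the time, the measured TCP pose, the force and the opening at its end, in the units of the state.
- get_obs(): the state, without advancing time (a new reading comes with each control period).
- viewer.get_image(name): name is "side" or "top"; returns (picture, depth): 384x512x3 uint8, blue, green, red; 384x512 float32, mm along the optical axis (not along the pixel's ray), 0 where there is no reading.
- viewer.camera_info(name): a dict with "K" (3x3 intrinsics, pixels), "k1" (the pictures are not rectified: a ray, as slopes to the right and down, at radius r is drawn at 1 + k1 r^2 times it, then the intrinsics apply), "pose" (4x4, takes a point from camera to world coordinates). Camera axes: x right, y down, z forward; pixel columns grow to the right and rows downward; lengths in mm; the calibration is good to about 2 mm. A picture is of the moment at which its call begins. camera_info takes no time and is no camera call.
- job.close_job(): hands the job in, once; it reports no verdict.
The state is a dict: "t": time; "q": joint angles; "dq": joint speeds; "tau": joint torques, N m; "tcp_pos": TCP position; "eef_rot": TCP orientation; "ft_force": force on the tool from outside, world axes, zero at the start; "moment": the same for the moment, N m; "finger_gap": finger opening in mm.
Only numpy, scipy, OpenCV 4.12 (cv2) and the standard library are available. Lean on these libraries where they do the work, as an engineer would, in place of code of your own. Each camera call takes 0.05 s, during which the arm holds its last target.

### The job

I am about to screw the slotted plastic cap holder to the oak rail from behind the back strip. Pick it up, stand it on the rail's ledge with its tall flat back flush against the strip and centred on the pencil line (it crosses the middle of the masking tape on the strip's top edge), and press it square against the strip with a steady push of about 10 N, without ramming it. Finish while still holding it pressed there, for at least two seconds, and leave the other things where they are.

Things in the scene. Friction and masses are not known exactly. Their poses are not given: they have to be found in the camera images.
- holder: slotted cap holder, grey plastic, 60 to 130 g, loose on the desk. Foot 57 (x) by 54 (y) by 6 mm; on it four plates, each 6 mm thick and 54 mm wide (y): fins 48 mm tall at x = -25.5, -8.5, 8.5 mm, flat back plate 56 mm tall at x = 25.5 mm. Slots open at both y ends; gripped over the 54 mm width the back stays free. Origin: centre of the underside; x towards the back, z up
- holder_back (a point): the middle of the lower edge of the holder's flat back face (28.5 mm from the holder's origin along its x, at its underside); axes as the holder's
- rail: the white oak rail, fixed to the desk: a ledge 80 mm deep (x), 660 mm long (y) and 20 mm thick, top face 20 mm above the desk, with the back strip along its far edge. Origin: centre of the ledge's underside; x points from the ledge's front edge to the back strip, y along the rail, z up. It may be turned by up to 7 degrees from facing the robot squarely
- strip: the rail's upright back strip, oak, fixed, rigid, 18 mm thick (x), 660 mm long, 65 mm tall, so 45 mm above the ledge; its flat front face is the fence. On its top edge a 54 mm piece of pale masking tape with a pencil line across its middle; two screws stand in it from behind, 14 mm either side of that line. Origin: at desk height on the front face, middle of its length; axes as the rail's
- fix (a point): the place for the holder: the point below the pencil line where the strip's front face meets the top of the ledge (20 mm above the desk); axes as the rail's, x into the strip. The holder is right when point holder_back lies here and the x axes agree
- vase: white ceramic bud vase, empty, 118 mm tall, 60 mm wide, standing loose on the ledge to one side of the place. Origin: centre of the underside
- teleconverter: aluminium teleconverter, 68 mm across, 27 mm tall, lying loose on the ledge on the other side of the place. Origin: centre of the underside
- mount_cap: steel lens mount cap, 60 mm across, 9 mm thick, lying loose on the ledge farther along. Origin: centre of the underside
- screw_tin: low open aluminium tin of screws, 75 x 55 x 22 mm, loose on the desk in front of the rail. Origin: centre of the underside
- lens: short camera lens standing on end, 66 mm across, 58 mm tall, loose on the desk in front of the rail. Origin: centre of the underside
Not all that is in view belongs to the job. What is shaped like the holder but green or red is not meant.

How it is judged (in metres and radians):
On the way:
1. the holder, gripped or pushed by the robot, is pressed flush and square against the strip at the pencil line with 5 to 15 N for 2 s (contact force between holder and strip between 5 and 15 N and contact force between the fingers and holder above 1 N and x of holder_back in the frame of fix between -0.0025 and 0.0025 m and y of holder_back in the frame of fix between -0.005 and 0.005 m and z of holder_back in the frame of fix between -0.0025 and 0.0025 m and angle between the x axis of holder and the x axis of fix, either way round below 0.035 rad and angle between holder's own z axis and vertical below 0.052 rad and linear speed of holder below 0.01 m/s), for 2 s.
At the end, for the whole second after the job is handed in: the holder stands on the ledge, upright within 3 degrees, its back flush to the strip (within 2.5 mm), square to it within 2 degrees, centred on the pencil line within 5 mm (the slack of the slotted screw holes), still touched by the fingers and pressed on the strip with 5 to 15 N, at rest (all of step 1); the arm keeps its last pose, push and grip.
It fails at once if the holder was rammed against the strip (over 40 N) (contact force between holder and strip above 40 N).
It fails at once if a bystander was moved by more than 15 mm (distance of any of vase, teleconverter, mount_cap, screw_tin, lens from where it was at the start of the episode above 0.015 m).
It fails at once if the vase was tipped (angle between vase's own z axis and vertical above 0.3 rad).
It also fails if it takes over 48 s, if anything falls off the work surface, if the arm or the gripper's body presses on something with over 40 N, if the wrist force passes 120 N, or if a joint passes its speed limit or range.

## Working session

There is one attempt and no reset: what is moved stays moved. The work goes in short steps, Python scripts to look and compute and a tool call to move; the robot and the scene stay as the last step left them, time stands still between calls to the robot, and variables do not carry over. Pictures are saved under pics/ and viewed, and the job is handed in when it is done.

Besides the shell and the picture viewer there is one more tool, called after "Request:" by a JSON object that holds its "name" and its "arguments", one argument or row to a line. send_rows: Moves the arm, as the interface text tells. Scaled input: -1 to 1 covers 200 mm each way for a shift and pi/4 rad each way for a turn. Its arguments: {"type":"object","properties":{"deltas":{"type":"array","items":{"type":"object","properties":{"rx":{"type":"number"},"ry":{"type":"number"},"rz":{"type":"number"},"tx":{"type":"number"},"ty":{"type":"number"},"tz":{"type":"number"},"hand":{"type":"number"}}}}},"required":["deltas"]}

```bash
mkdir -p pics; ls
python3 - <<'E'
from station import get_obs, viewer, job, bot
import cv2,numpy as np
print(get_obs()); print(bot.tips_ahead)
for n in("side","top"):
    im,d=viewer.get_image(n); cv2.imwrite(f"pics/{n}0.png",im); np.save(f"pics/{n}0d.npy",d); c=viewer.camera_info(n); print(n,c); np.savez(f"pics/{n}cam.npz",**c)
E
```

```text
pics
{'t': 0.0, 'q': array([ 1.07583303,  0.52203463, -0.03633211,  1.60001133,  0.02116833,
        1.02111493, -0.11279982]), 'dq': array([ 0.00097278,  0.00040173, -0.00021277,  0.00205207, -0.00119998,
       -0.00056139, -0.00047413]), 'tau': array([ 7.38279450e-04, -9.27105975e+01,  1.97991572e+00, -3.69930947e+01,
        1.77002850e-02,  8.21563764e-03, -6.55805411e-05]), 'tcp_pos': array([ 257.43613657, -569.22850285,  303.31158696]), 'eef_rot': array([-2.63926539e+00,  1.70298166e+00,  1.60952307e-03]), 'ft_force': array([-0.16843049, -0.58307855,  0.28477336]), 'moment': array([ 0.01196826, -0.03351431,  0.02460052]), 'finger_gap': 85.28139815574735}
72.6
side {'K': array([[354.5367515 ,   0.        , 251.36692531],
       [  0.        , 354.5367515 , 197.72814327],
       [  0.        ,   0.        ,   1.        ]]), 'k1': -0.024732498392542036, 'pose': array([[-9.96649387e-01, -6.18946625e-02,  5.34700832e-02,
         4.63432401e+02],
       [-8.17224340e-02,  7.26511288e-01, -6.82277650e-01,
         6.16873028e+02],
       [ 3.38272586e-03, -6.84361307e-01, -7.29135213e-01,
         6.51399794e+02],
       [ 0.00000000e+00,  0.00000000e+00,  0.00000000e+00,
         1.00000000e+00]])}
top {'K': array([[475.09436927,   0.        , 257.86191641],
       [  0.        , 475.09436927, 191.90134451],
       [  0.        ,   0.        ,   1.        ]]), 'k1': -0.04531766173695114, 'pose': array([[ 2.53577228e-02, -9.86081325e-01,  1.64318614e-01,
         3.27558739e+02],
       [-9.99662982e-01, -2.40982991e-02,  9.65377005e-03,
         4.57497894e+01],
       [-5.55960327e-03, -1.64508033e-01, -9.86360075e-01,
         1.06717011e+03],
       [ 0.00000000e+00,  0.00000000e+00,  0.00000000e+00,
         1.00000000e+00]])}
```

View pics/side0.png

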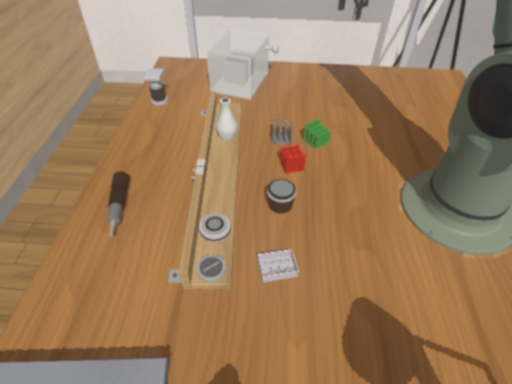

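View pics/top0.png

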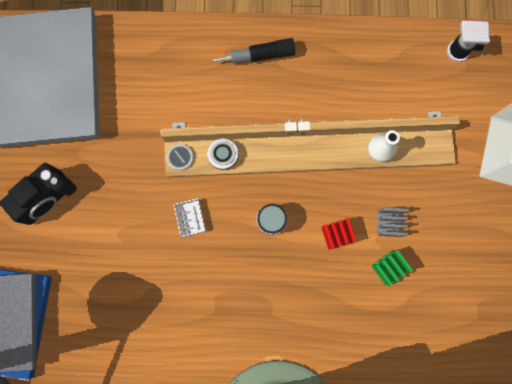

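Three things are holder-shaped in the top view: grey at (397,222), red at (339,233) and green at (392,267). Only the grey one fits the text. I'll confirm it in enlarged crops.

```bash
cat > h.py <<'E'
import numpy as np,cv2
def cam(n):
    c=np.load(f"pics/{n}cam.npz"); return c['K'],float(c['k1']),c['pose']
def ray(n,u,v):
    K,k1,P=cam(n); xd=np.array([(u-K[0,2])/K[0,0],(v-K[1,2])/K[1,1]]); x=xd.copy()
    for _ in range(20): x=xd/(1+k1*(x@x))
    return P[:3,3],P[:3,:3]@np.array([x[0],x[1],1.])
def onz(n,u,v,z):
    o,d=ray(n,u,v); return o+d*(z-o[2])/d[2]
def proj(n,p):
    K,k1,P=cam(n); q=P[:3,:3].T@(np.asarray(p,float)-P[:3,3]); x=q[:2]/q[2]; x=x*(1+k1*(x@x)); return K[:2,:2]@x+K[:2,2]
def tri(a,b):
    (o1,d1),(o2,d2)=ray(*a),ray(*b); d1=d1/np.linalg.norm(d1);d2=d2/np.linalg.norm(d2)
    A=np.c_[d1,-d2]; s=np.linalg.lstsq(A,o2-o1,rcond=None)[0]; p,q=o1+s[0]*d1,o2+s[1]*d2
    return (p+q)/2,np.linalg.norm(p-q)
def crop(im,x0,y0,x1,y1,s): return cv2.resize(im[y0:y1,x0:x1],None,fx=s,fy=s,interpolation=cv2.INTER_CUBIC)
E
python3 - <<'E'
from h import *
t=cv2.imread('pics/top0.png');s=cv2.imread('pics/side0.png')
a=crop(t,365,195,425,245,10);cv2.imwrite('pics/c1.png',a)
cv2.imwrite('pics/c2.png',crop(s,255,110,315,155,10))
cv2.imwrite('pics/c3.png',crop(t,270,110,325,150,12))
cv2.imwrite('pics/c4.png',crop(s,180,150,220,190,14))
E
```

```text
(no output)
```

View pics/c1.png

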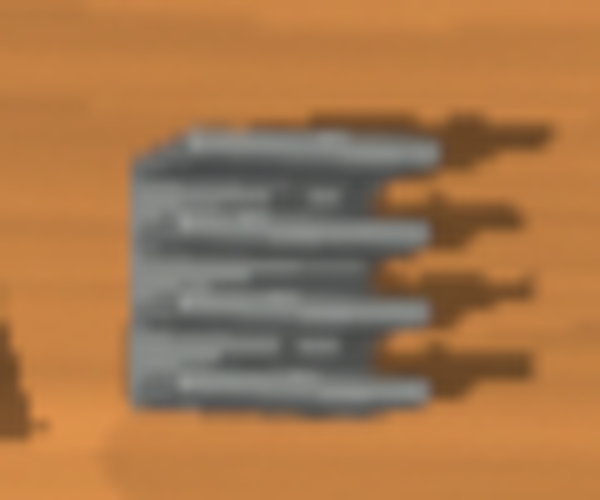

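View pics/c2.png

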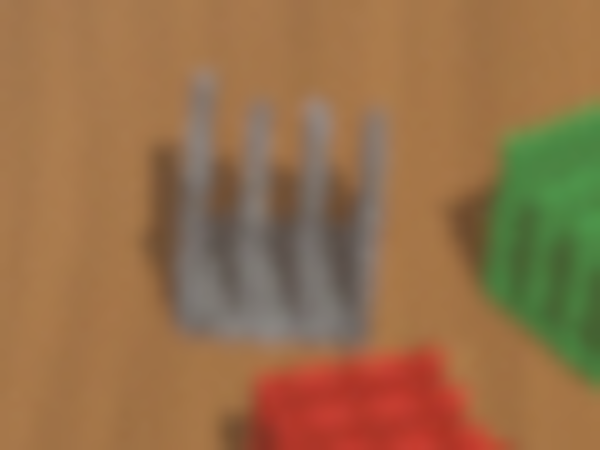

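View pics/c3.png

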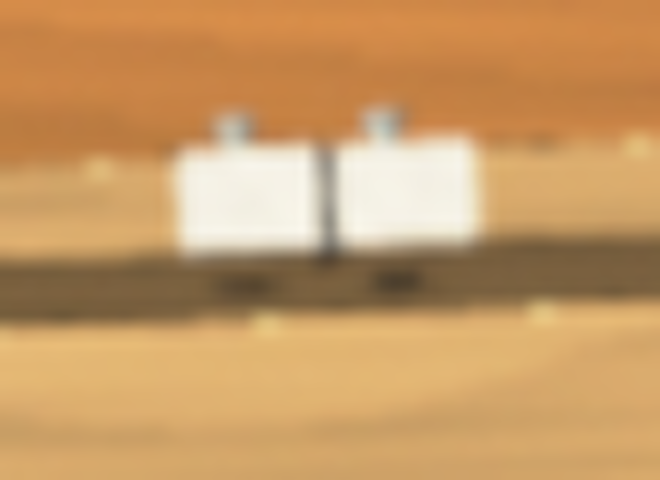

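View pics/c4.png

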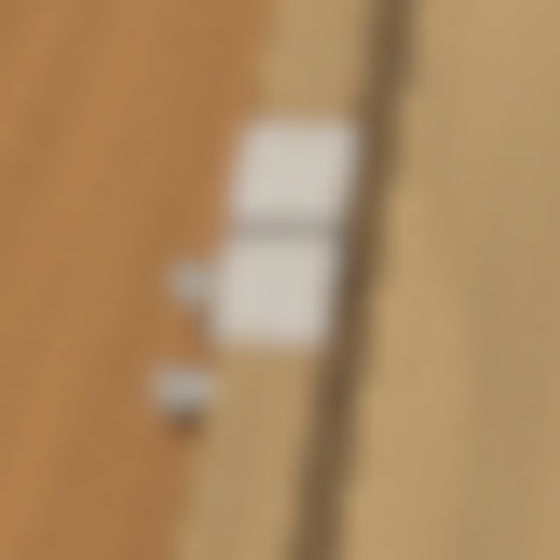

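The grey one is the holder: it has four plates, and the tallest is at the +x side (crop rows ~140, and leftmost in the side crop). Its back already faces the rail. The pencil line is at about top (296.8,127).

```bash
cat > m1.py <<'E'
from h import *
t=cv2.imread('pics/top0.png');s=cv2.imread('pics/side0.png')
def o(c,x0,y0,sc): return (c[0]+.5)/sc-.5+x0,(c[1]+.5)/sc-.5+y0
# pencil line: near & far ends, both views
tn=o((328,252),270,110,12);tf=o((322,148),270,110,12)
sn=o((343,232),180,150,14);sf=o((236,227),180,150,14)
print('pencil near tri',tri(('top',*tn),('side',*sn)),'far',tri(('top',*tf),('side',*sf)))
print('on z=65',onz('top',*tn,65),onz('side',*sn,65))
# strip front top edge: wood/dark boundary; per column
hsv=cv2.cvtColor(t,cv2.COLOR_BGR2HSV); g=cv2.cvtColor(t,cv2.COLOR_BGR2GRAY).astype(float)
us=[];vs=[]
for u in list(range(185,280,3))+list(range(316,372,3))+list(range(405,450,3)):
    v0=133+(u-165)*(122-133)/(455-165)
    rows=np.arange(int(v0)-3,int(v0)+7); d=np.diff(g[:,u][rows]); i=np.argmin(d)
    y=d[max(i-1,0):i+2]; w=np.clip(-y,0,None); vv=rows[max(i-1,0)]+.5+(w*np.arange(len(w))).sum()/w.sum()
    us.append(u);vs.append(vv)
pts=np.array([onz('top',u,v,65) for u,v in zip(us,vs)])
y=pts[:,1];x=pts[:,0];k=np.ones(len(y),bool)
for _ in range(4):
    p=np.polyfit(y[k],x[k],1); r=x-np.polyval(p,y); k=abs(r)<max(2*np.std(r[k]),.5)
print('front edge x=%.4f y + %.2f'%tuple(p),'n',k.sum(),len(k),'rms',np.std(r[k]),'yaw deg',np.degrees(np.arctan(-p[0])))
# depth points
def cloud(n):
    D=np.load(f'pics/{n}0d.npy'); P=cam(n)[2]; return D,P
def pt(n,D,u,v):
    oo,d=ray(n,u,v); return oo+d*D[v,u]
D=np.load('pics/top0d.npy')
P=np.array([pt('top',D,u,v) for v in range(200,245) for u in range(370,415)])
print('desk depth z med',np.median(P[P[:,2]<4][:,2]) if (P[:,2]<4).any() else P[:,2].min())
hi=P[P[:,2]>42]; print('high',len(hi),hi.min(0),hi.max(0))
bk=hi[hi[:,0]>hi[:,0].max()-12]; print('back z',np.percentile(bk[:,2],[10,50,90]))
if len(hi): 
  c,(w,h),a=cv2.minAreaRect(hi[:,:2].astype(np.float32)); print('rect',c,w,h,a)
L=np.array([pt('top',D,u,v) for v in range(148,165) for u in range(290,350)]);print('ledge z',np.percentile(L[:,2],[10,50,90]))
S=np.array([pt('top',D,u,v) for v in range(124,130) for u in range(288,310)]);print('strip top z',np.percentile(S[:,2],[10,50,90]))
E
python3 m1.py
```

```text
pencil near tri (array([631.50115343, -26.08936684,  67.64035043]), np.float64(0.5639847404851694)) far (array([650.49157369, -24.70016614,  68.73294365]), np.float64(1.1587337251149923))
on z=65 [632.59955318 -26.28953365  65.        ] [631.96667304 -28.90187709  65.        ]
front edge x=-0.0695 y + 632.00 n 61 66 rms 0.287445493866917 yaw deg 3.976914492878002
desk depth z med -0.10106084458527675
high 327 [ 327.5587394  -268.54606607   42.0782375 ] [ 469.64049917   45.74978938 1067.1701072 ]
back z [47.66129309 55.16032243 58.33147102]
rect (404.7851257324219, -109.19532775878906) 68.51936340332031 339.40045166015625 15.078522682189941
ledge z [17.78376135 20.32801501 22.69897294]
strip top z [63.59840255 66.0293994  69.01407862]
```

Run:
```python
from h import *
def o(c,x0,y0,sc): return (c[0]+.5)/sc-.5+x0,(c[1]+.5)/sc-.5+y0
T=lambda *c:o(c,365,195,10); S=lambda *c:o(c,255,110,10)
# crop c1: plate top ends (right end = -y, left=+y). side c2: top ends of plates at far end(-y)
ends={'back':((190,140),(438,152),(204,75)),'f3':((180,223),(428,235),(260,103)),'f2':((180,303),(428,313),(318,100)),'f1':((180,383),(428,392),(376,110))}
for k,(l,r,s) in ends.items():
    z=56 if k=='back' else 48
    L,R=onz('top',*T(*l),z),onz('top',*T(*r),z)
    print(k,L,R,'mid',(L+R)/2,'len',np.linalg.norm(L-R),'yaw',np.degrees(np.arctan2(L[0]-R[0],L[1]-R[1])*-1),'tri -y end',tri(('top',*T(*r)),('side',*S(*s))))
for c in((132,162),(130,407)): print('foot',onz('top',*T(*c),0))
for c in((180,330),(362,345)): print('foot side',onz('side',*S(*c),0))
```

```text
back [ 466.34896822 -215.30138495   56.        ] [ 465.01616696 -268.87098162   56.        ] mid [ 465.68256759 -242.08618329   56.        ] len 53.58617403177119 yaw -1.4252139556510581 tri -y end (array([ 464.7802176 , -268.58388966,   56.86030402]), np.float64(0.2374480888391083))
f3 [ 449.31167333 -214.88663062   48.        ] [ 447.9600309  -268.72175829   48.        ] mid [ 448.63585211 -241.80419445   48.        ] len 53.852092884450514 yaw -1.4382271137090754 tri -y end (array([ 447.8321673 , -268.67746932,   48.07836385]), np.float64(0.23751440876815674))
f2 [ 431.97637792 -214.60219514   48.        ] [ 431.04880039 -268.30431825   48.        ] mid [ 431.51258915 -241.45325669   48.        ] len 53.710133367547186 yaw -0.9895510693826228 tri -y end (array([ 430.79959613, -267.39585102,   50.97843706]), np.float64(0.10694152761434104))
f1 [ 414.73190283 -214.32624561   48.        ] [ 414.00871385 -267.89188541   48.        ] mid [ 414.37030834 -241.10906551   48.        ] len 53.57052146022682 yaw -0.7735025507528493 tri -y end (array([ 413.80579962, -267.75441225,   48.34384259]), np.float64(0.35012451221693336))
foot [ 468.69270535 -216.47087657    0.        ]
foot [ 413.18139309 -215.20416788    0.        ]
foot side [ 467.11696065 -220.79633357    0.        ]
foot side [ 413.45249736 -218.36458183    0.        ]
```

```bash
cat > g.py <<'E'
import sys,numpy as np
from scipy.spatial.transform import Rotation as R
from station import get_obs,bot
def want(pos,jaw):  # jaw: world angle (deg) of tool x, tool z down
    a=np.radians(jaw); x=np.array([np.cos(a),np.sin(a),0]); z=np.array([0,0,-1.]); return np.array(pos,float),R.from_matrix(np.c_[x,np.cross(z,x),z])
def delta(pos,jaw,s):
    p,r=want(pos,jaw); r0=R.from_rotvec(s['eef_rot']); d=r0.inv().apply(p-s['tcp_pos'])/200; w=(r0.inv()*r).as_rotvec()/(np.pi/4)
    return d,w
def st(s):
    print('t%.2f'%s['t'],'tcp',s['tcp_pos'].round(2),'F',s['ft_force'].round(2),'M',s['moment'].round(2),'gap %.1f'%s['finger_gap'],'R',R.from_rotvec(s['eef_rot']).as_matrix()[:,[0,2]].T.round(4).tolist(),'tips',bot.tips_ahead)
if __name__=='__main__':
    s=get_obs(); st(s); a=[float(v) for v in sys.argv[1:]]
    for i in range(0,len(a),4):
        d,w=delta(a[i:i+3],a[i+3],s); print(a[i:i+4],'t',d.round(4),'r',w.round(4))
E
python3 g.py 350 -405 280 -78  440 -241.6 200 -91.15
python3 - <<'E'
from h import *
for n,u,v,z in(('red R',357,240,48),('green top',400,250,40),('vase',382,153,60),('tele',222,153,47),('lens',272,219,58)): print(n,onz('top',u,v,z))
E
```

```text
t0.10 tcp [ 257.5  -569.27  303.41] F [ 0.24 -0.29 -0.05] M [-0.05  0.01  0.04] gap 85.8 R [[0.4121, -0.9111, -0.0009], [-0.0004, 0.0008, -1.0]] tips 72.6
[350.0, -405.0, 280.0, -78.0] t [-0.5576 -0.7599  0.1176] r [2.000e-04 1.200e-03 2.742e-01]
[440.0, -241.6, 200.0, -91.15] t [-1.1162 -1.5066  0.5181] r [3.000e-04 1.200e-03 5.664e-01]
red R [ 398.140953   -159.16044916   48.        ]
green top [ 379.28764554 -253.58666786   40.        ]
vase [ 588.04557737 -213.16617932   60.        ]
tele [582.67984191 137.15310998  47.        ]
lens [437.82577808  23.98882543  58.        ]
```

Request:
{"name": "send_rows", "arguments": {
  "deltas": [
    {"tx": -0.2,"ty": -0.25,"tz": 0.04,"rz": 0.1,"hand": 1},
    {"tx": -0.38,"ty": -0.5,"tz": 0.08,"rz": 0.2,"hand": 1},
    {"tx": -0.56,"ty": -0.76,"tz": 0.12,"rz": 0.3,"hand": 1},
    {"tx": -0.72,"ty": -0.97,"tz": 0.2,"rz": 0.4,"hand": 1},
    {"tx": -0.72,"ty": -0.97,"tz": 0.2,"rz": 0.5,"hand": 1},
    {"tx": -0.72,"ty": -0.97,"tz": 0.2,"rz": 0.56,"hand": 1}
  ]
}}

```text
validation failed for argument at $.de...
```

```bash
python3 g.py 440 -241.6 170 -91.15 440 -241.6 87 -91.15
```

```text
t0.10 tcp [ 257.5  -569.27  303.41] F [ 0.24 -0.29 -0.05] M [-0.05  0.01  0.04] gap 85.8 R [[0.4121, -0.9111, -0.0009], [-0.0004, 0.0008, -1.0]] tips 72.6
[440.0, -241.6, 170.0, -91.15] t [-1.1161 -1.5066  0.6681] r [3.000e-04 1.200e-03 5.664e-01]
[440.0, -241.6, 87.0, -91.15] t [-1.1157 -1.5066  1.0831] r [3.000e-04 1.200e-03 5.664e-01]
```

Request:
{"name": "send_rows", "arguments": {
  "deltas": [
    {"rx": 0,"ry": 0,"rz": 0.1,"tx": -0.2,"ty": -0.25,"tz": 0.04,"hand": 1},
    {"rx": 0,"ry": 0,"rz": 0.2,"tx": -0.38,"ty": -0.5,"tz": 0.08,"hand": 1},
    {"rx": 0,"ry": 0,"rz": 0.3,"tx": -0.56,"ty": -0.76,"tz": 0.12,"hand": 1},
    {"rx": 0,"ry": 0,"rz": 0.4,"tx": -0.72,"ty": -0.97,"tz": 0.2,"hand": 1},
    {"rx": 0,"ry": 0,"rz": 0.5,"tx": -0.72,"ty": -0.97,"tz": 0.2,"hand": 1},
    {"rx": 0,"ry": 0,"rz": 0.56,"tx": -0.72,"ty": -0.97,"tz": 0.2,"hand": 1}
  ]
}}

```text
t: 0.85
tcp_pos: [375.2, -357.3, 263.3]
eef_rot: [-2.204, 2.239, 0.003]
ft_force: [0.1, 0.0, 0.3]
finger_gap: 85.8
```

```bash
python3 g.py 440 -241.6 170 -91.15 440 -241.6 87 -91.15
```

```text
t0.85 tcp [ 375.19 -357.34  263.27] F [0.07 0.02 0.3 ] M [-0.01  0.06  0.05] gap 85.8 R [[-0.0156, -0.9999, -0.0012], [-0.001, 0.0012, -1.0]] tips 72.6
[440.0, -241.6, 170.0, -91.15] t [-0.5831 -0.3155  0.4668] r [0.0013 0.0016 0.0057]
[440.0, -241.6, 87.0, -91.15] t [-0.5826 -0.3159  0.8818] r [0.0013 0.0016 0.0057]
```

Request:
{"name": "send_rows", "arguments": {
  "deltas": [
    {"rx": 0,"ry": 0,"rz": 0.006,"tx": -0.2,"ty": -0.11,"tz": 0.15,"hand": 1},
    {"rx": 0,"ry": 0,"rz": 0.006,"tx": -0.4,"ty": -0.22,"tz": 0.3,"hand": 1},
    {"rx": 0.001,"ry": 0.001,"rz": 0.006,"tx": -0.583,"ty": -0.316,"tz": 0.467,"hand": 1},
    {"rx": 0.001,"ry": 0.001,"rz": 0.006,"tx": -0.583,"ty": -0.316,"tz": 0.467,"hand": 1},
    {"rx": 0.001,"ry": 0.001,"rz": 0.006,"tx": -0.583,"ty": -0.316,"tz": 0.467,"hand": 1}
  ]
}}

```text
t: 1.48
tcp_pos: [439.9, -242.1, 170.0]
eef_rot: [2.198, -2.244, -0.001]
ft_force: [-0.4, -0.5, 0.5]
finger_gap: 85.3
```

```bash
python3 g.py 440 -241.6 87 -91.15
python3 - <<'E'
from station import viewer
from h import *
im,d=viewer.get_image('side'); cv2.imwrite('pics/s1.png',crop(im,220,60,350,190,5))
E
```

```text
t1.48 tcp [ 439.9  -242.07  170.05] F [-0.35 -0.52  0.54] M [0.02 0.02 0.04] gap 85.3 R [[-0.0204, -0.9998, -0.0002], [-0.0006, 0.0002, -1.0]] tips 72.6
[440.0, -241.6, 87.0, -91.15] t [-0.0023 -0.0007  0.4152] r [ 0.0008  0.0002 -0.0004]
```

View pics/s1.png

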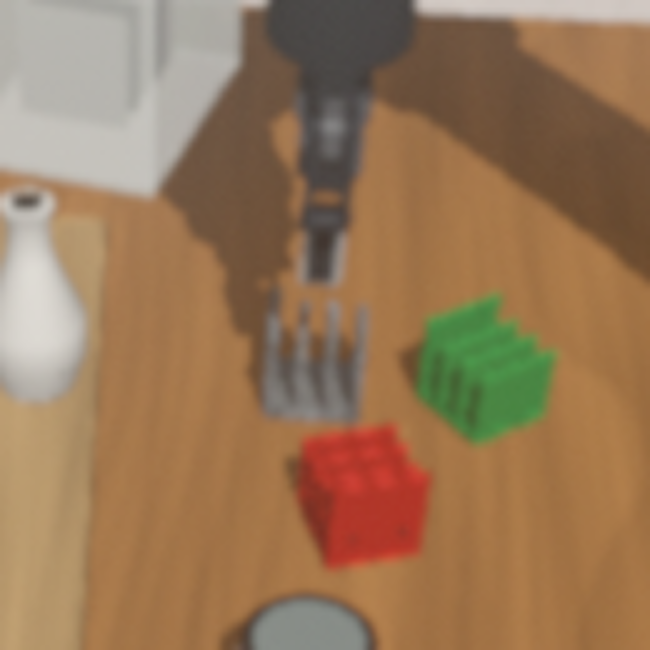

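The gripper is centred over the holder: the near finger is at crop (322,265), above the middle fins. Next I descend and close.

Request:
{"name": "send_rows", "arguments": {
  "deltas": [
    {"rx": 0,"ry": 0,"rz": 0,"tx": 0,"ty": 0,"tz": 0.12,"hand": 1},
    {"rx": 0,"ry": 0,"rz": 0,"tx": -0.002,"ty": 0,"tz": 0.24,"hand": 1},
    {"rx": 0,"ry": 0,"rz": 0,"tx": -0.002,"ty": -0.001,"tz": 0.34,"hand": 1},
    {"rx": 0,"ry": 0,"rz": 0,"tx": -0.002,"ty": -0.001,"tz": 0.4,"hand": 1},
    {"rx": 0,"ry": 0,"rz": 0,"tx": -0.002,"ty": -0.001,"tz": 0.415,"hand": 1},
    {"rx": 0,"ry": 0,"rz": 0,"tx": -0.002,"ty": -0.001,"tz": 0.415,"hand": 1}
  ]
}}

```text
t: 2.28
tcp_pos: [440.2, -242.5, 87.9]
eef_rot: [-2.197, 2.245, -0.001]
ft_force: [-0.2, 0.5, -0.2]
finger_gap: 85.1
```

Request:
{"name": "send_rows", "arguments": {
  "deltas": [
    {"rx": 0,"ry": 0,"rz": 0,"tx": 0,"ty": 0,"tz": 0,"hand": 0.4},
    {"rx": 0,"ry": 0,"rz": 0,"tx": 0,"ty": 0,"tz": 0,"hand": 0.2},
    {"rx": 0,"ry": 0,"rz": 0,"tx": 0,"ty": 0,"tz": 0,"hand": 0},
    {"rx": 0,"ry": 0,"rz": 0,"tx": 0,"ty": 0,"tz": 0,"hand": -0.5},
    {"rx": 0,"ry": 0,"rz": 0,"tx": 0,"ty": 0,"tz": 0,"hand": -1},
    {"rx": 0,"ry": 0,"rz": 0,"tx": 0,"ty": 0,"tz": 0,"hand": -1},
    {"rx": 0,"ry": 0,"rz": 0,"tx": 0,"ty": 0,"tz": 0,"hand": -1},
    {"rx": 0,"ry": 0,"rz": 0,"tx": 0,"ty": 0,"tz": 0,"hand": -1}
  ]
}}

```text
t: 3.28
tcp_pos: [440.4, -242.6, 88.6]
eef_rot: [-2.197, 2.245, -0.002]
ft_force: [-2.4, 0.0, 14.0]
finger_gap: 53.1
```

```bash
python3 g.py 440 -241.6 160 -91.15
```

```text
t3.27 tcp [ 440.41 -242.64   88.65] F [-2.37  0.04 13.99] M [ 0.34  0.47 -0.  ] gap 53.1 R [[-0.0218, -0.9998, 0.0008], [0.0014, -0.0009, -1.0]] tips 72.6
[440.0, -241.6, 160.0, -91.15] t [-0.0049  0.0016 -0.3568] r [-0.0018 -0.0011 -0.0022]
```

Request:
{"name": "send_rows", "arguments": {
  "deltas": [
    {"rx": 0,"ry": 0,"rz": 0,"tx": 0,"ty": 0,"tz": -0.05,"hand": -1},
    {"rx": 0,"ry": 0,"rz": 0,"tx": 0,"ty": 0,"tz": -0.15,"hand": -1},
    {"rx": 0,"ry": 0,"rz": 0,"tx": 0,"ty": 0,"tz": -0.28,"hand": -1},
    {"rx": 0,"ry": 0,"rz": 0,"tx": 0,"ty": 0,"tz": -0.4,"hand": -1},
    {"rx": 0,"ry": 0,"rz": 0,"tx": 0,"ty": 0,"tz": -0.4,"hand": -1}
  ]
}}

```text
t: 3.9
tcp_pos: [440.9, -242.9, 170.5]
eef_rot: [-2.196, 2.245, -0.007]
ft_force: [-0.1, -0.0, -1.7]
finger_gap: 52.5
```

```bash
python3 g.py 480 -80 160 -86 575 -31 160 -86
python3 - <<'E'
from station import viewer
from h import *
im,d=viewer.get_image('side'); cv2.imwrite('pics/s2.png',crop(im,220,40,350,170,5))
E
```

```text
t3.90 tcp [ 440.93 -242.9   170.5 ] F [-0.11 -0.   -1.73] M [ 0.05  0.01 -0.04] gap 52.5 R [[-0.0219, -0.9998, 0.0021], [0.0043, -0.0022, -1.0]] tips 72.6
[480.0, -80.0, 160.0, -86.0] t [-0.8187 -0.1772  0.0516] r [-0.0054 -0.0029 -0.1168]
[575.0, -31.0, 160.0, -86.0] t [-1.074  -0.6468  0.0531] r [-0.0054 -0.0029 -0.1168]
```

View pics/s2.png

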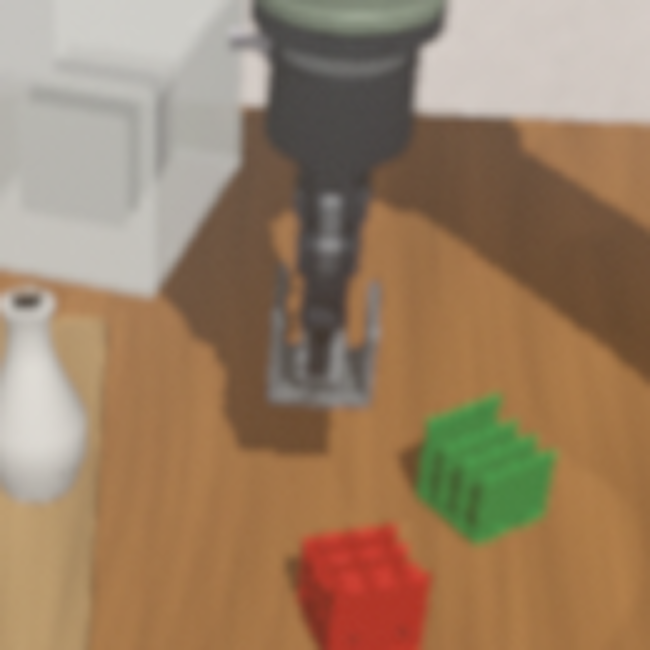

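The holder is held level between the fingers, with its foot at crop rows ~375–405. Now over to a standoff in front of the place.

Request:
{"name": "send_rows", "arguments": {
  "deltas": [
    {"rx": -0.005,"ry": -0.003,"rz": -0.03,"tx": -0.15,"ty": -0.03,"tz": 0.02,"hand": -1},
    {"rx": -0.005,"ry": -0.003,"rz": -0.06,"tx": -0.35,"ty": -0.08,"tz": 0.04,"hand": -1},
    {"rx": -0.005,"ry": -0.003,"rz": -0.09,"tx": -0.58,"ty": -0.13,"tz": 0.05,"hand": -1},
    {"rx": -0.005,"ry": -0.003,"rz": -0.117,"tx": -0.8,"ty": -0.18,"tz": 0.05,"hand": -1},
    {"rx": -0.005,"ry": -0.003,"rz": -0.117,"tx": -0.95,"ty": -0.33,"tz": 0.05,"hand": -1},
    {"rx": -0.005,"ry": -0.003,"rz": -0.117,"tx": -1.0,"ty": -0.5,"tz": 0.05,"hand": -1},
    {"rx": -0.005,"ry": -0.003,"rz": -0.117,"tx": -1.0,"ty": -0.6,"tz": 0.05,"hand": -1},
    {"rx": -0.005,"ry": -0.003,"rz": -0.117,"tx": -1.0,"ty": -0.6,"tz": 0.05,"hand": -1},
    {"rx": -0.005,"ry": -0.003,"rz": -0.117,"tx": -1.0,"ty": -0.6,"tz": 0.05,"hand": -1}
  ]
}}

```text
t: 5.08
tcp_pos: [563.9, -45.5, 158.7]
eef_rot: [2.297, -2.142, -0.004]
ft_force: [-0.1, -0.1, -1.2]
finger_gap: 52.7
```

```bash
python3 g.py 582 -30 130 -86.02 582 -30 112 -86.02
python3 - <<'E'
from station import viewer
from h import *
for n in('side','top'):
    im,d=viewer.get_image(n); cv2.imwrite(f'pics/{n}3.png',im)
    cv2.imwrite(f'pics/{n}3c.png',crop(im,*((150,100,280,230) if n=='side' else (230,80,360,190)),5))
E
```

```text
t5.08 tcp [563.94 -45.49 158.73] F [-0.06 -0.09 -1.22] M [ 0.04  0.   -0.03] gap 52.7 R [[0.0698, -0.9976, -0.0009], [-0.0028, 0.0007, -1.0]] tips 72.6
[582.0, -30.0, 130.0, -86.02] t [-0.0709 -0.0959  0.1435] r [0.0034 0.0011 0.0005]
[582.0, -30.0, 112.0, -86.02] t [-0.0708 -0.0961  0.2335] r [0.0034 0.0011 0.0005]
```

View pics/side3c.png

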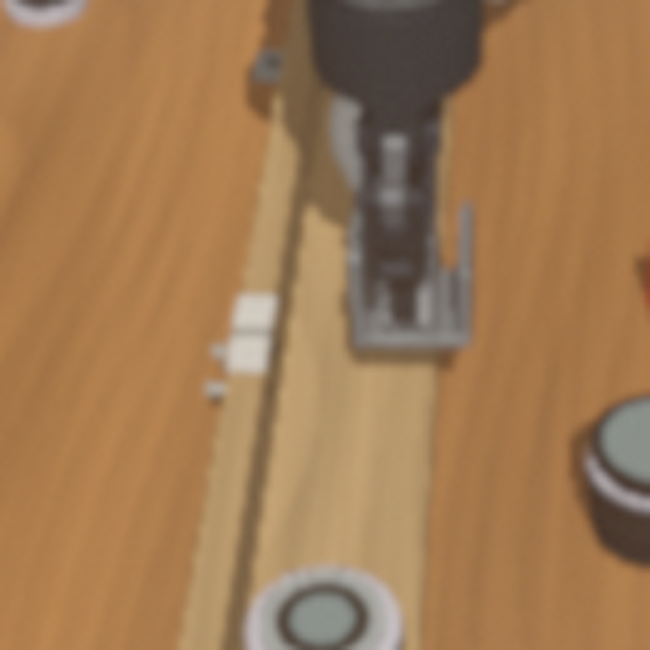

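View pics/top3c.png

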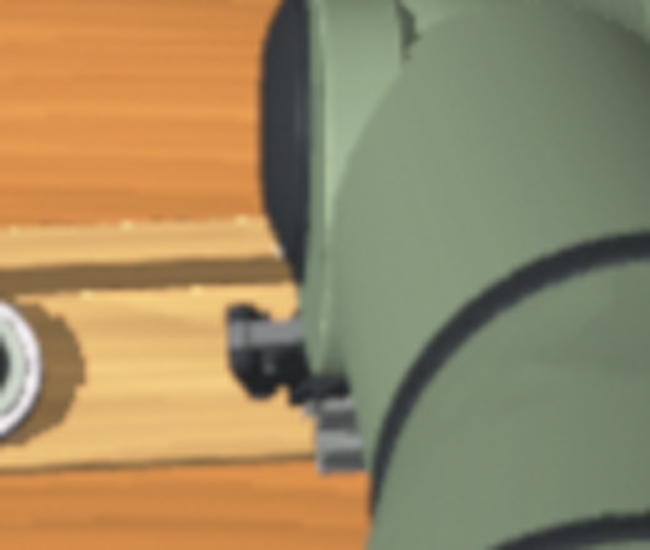

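Run:
```python
from h import *
def o(c,x0,y0,sc): return (c[0]+.5)/sc-.5+x0,(c[1]+.5)/sc-.5+y0
S=lambda *c:o(c,150,100,5)
b=onz('side',*S(355,357),70);f=onz('side',*S(469,348),70)
print(b,f,np.degrees(np.arctan2(b[1]-f[1],b[0]-f[0])),np.linalg.norm(b-f))
c=np.array([563.94,-45.49]);a=np.radians(3.98);X=np.array([np.cos(a),np.sin(a)]);Y=np.array([-X[1],X[0]])
print('expected',c+28.1*X+27*Y,c-28.9*X+27*Y)
```

```text
[587.51120513  -9.26149149  70.        ] [533.16176234 -20.39259815  70.        ] 11.57447357091831 55.477594281732124
expected [590.09820947 -16.60474291] [533.23567414 -20.56101338]
```

Run:
```python
from h import *
im=cv2.imread('pics/side3.png'); x0,y0,s=205,130,14
c=crop(im,x0,y0,x0+50,y0+42,s)
T=np.array([563.94,-45.49,158.73]);a=np.radians(3.98);X=np.array([np.cos(a),np.sin(a),0]);Y=np.array([-X[1],X[0],0]);Z=np.array([0,0,1.])
for dx in(-28.9,28.1):
  for dz in (-88.65,-82.65,(-32.65 if dx>0 else -40.65)):
    for dy in(27,):
      p=proj('side',T+dx*X+dy*Y+dz*Z); q=(p-[x0,y0]+.5)*s-.5; cv2.circle(c,tuple(int(v) for v in q),4,(0,0,255),1); print(dx,dz,q.round())
cv2.imwrite('pics/s3m.png',c)
```

```text
-28.9 -88.65 [544. 554.]
-28.9 -82.65 [543. 529.]
-28.9 -40.65 [540. 340.]
28.1 -88.65 [216. 551.]
28.1 -82.65 [214. 525.]
28.1 -32.65 [196. 300.]
```

View pics/s3m.png

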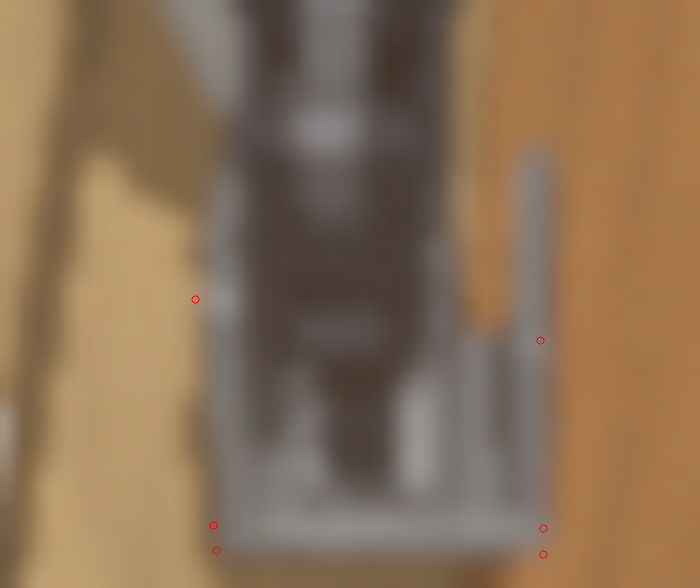

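```bash
python3 g.py 593 -30.1 140 -86.02 593 -30.1 114 -86.02
```

```text
t5.17 tcp [564.12 -45.52 159.19] F [-0.23 -0.33 -2.33] M [-0.01  0.02 -0.05] gap 53.0 R [[0.0698, -0.9976, -0.0008], [-0.002, 0.0007, -1.0]] tips 72.6
[593.0, -30.1, 140.0, -86.02] t [-0.0667 -0.1496  0.0957] r [0.0025 0.0011 0.0004]
[593.0, -30.1, 114.0, -86.02] t [-0.0666 -0.1498  0.2257] r [0.0025 0.0011 0.0004]
```

Request:
{"name": "send_rows", "arguments": {
  "deltas": [
    {"rx": 0.001,"ry": 0.001,"rz": 0,"tx": -0.03,"ty": -0.07,"tz": 0.02,"hand": -1},
    {"rx": 0.002,"ry": 0.001,"rz": 0,"tx": -0.067,"ty": -0.15,"tz": 0.06,"hand": -1},
    {"rx": 0.003,"ry": 0.001,"rz": 0,"tx": -0.067,"ty": -0.15,"tz": 0.12,"hand": -1},
    {"rx": 0.003,"ry": 0.001,"rz": 0,"tx": -0.067,"ty": -0.15,"tz": 0.18,"hand": -1},
    {"rx": 0.003,"ry": 0.001,"rz": 0,"tx": -0.067,"ty": -0.15,"tz": 0.215,"hand": -1},
    {"rx": 0.003,"ry": 0.001,"rz": 0,"tx": -0.067,"ty": -0.15,"tz": 0.225,"hand": -1},
    {"rx": 0.003,"ry": 0.001,"rz": 0,"tx": -0.067,"ty": -0.15,"tz": 0.225,"hand": -1},
    {"rx": 0.003,"ry": 0.001,"rz": 0,"tx": -0.067,"ty": -0.15,"tz": 0.225,"hand": -1}
  ]
}}

```text
t: 6.18
tcp_pos: [593.2, -30.1, 114.5]
eef_rot: [-2.297, 2.142, -0.001]
ft_force: [0.1, -0.7, -0.8]
finger_gap: 52.6
```

```bash
python3 g.py 593 -30.1 109 -86.02
python3 - <<'E'
from station import viewer
from h import *
im,d=viewer.get_image('side'); cv2.imwrite('pics/s4.png',crop(im,180,110,270,190,8))
E
```

```text
t6.17 tcp [593.2  -30.12 114.52] F [ 0.13 -0.67 -0.85] M [ 0.03 -0.01 -0.02] gap 52.6 R [[0.0696, -0.9976, -0.0], [0.001, 0.0001, -1.0]] tips 72.6
[593.0, -30.1, 109.0, -86.02] t [-0.0002  0.001   0.0276] r [-0.0013  0.      0.0002]
```

View pics/s4.png

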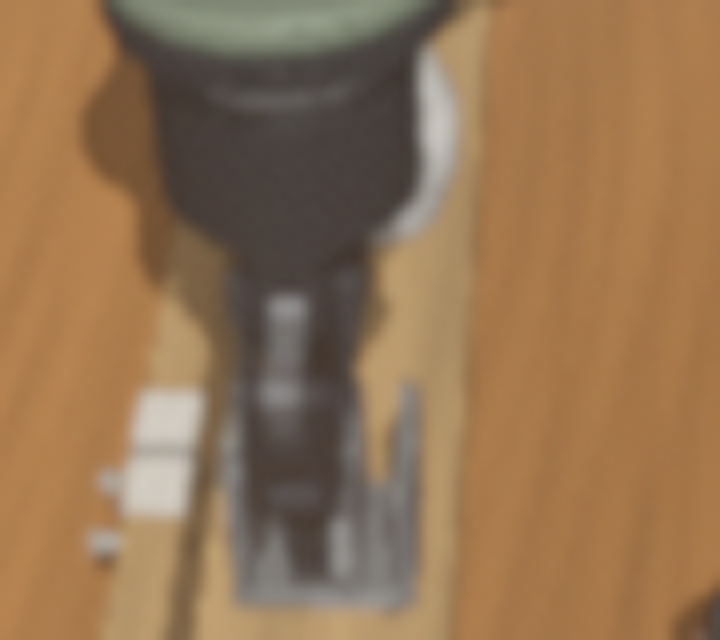

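The holder hangs about 6 mm above the ledge and 12 mm before the strip, beside the tape (crop (160,450)). I'll lower it gently to contact.

Request:
{"name": "send_rows", "arguments": {
  "deltas": [
    {"rx": -0.001,"ry": 0,"rz": 0,"tx": 0,"ty": 0,"tz": 0.01,"hand": -1},
    {"rx": -0.001,"ry": 0,"rz": 0,"tx": 0,"ty": 0,"tz": 0.018,"hand": -1},
    {"rx": -0.001,"ry": 0,"rz": 0,"tx": 0,"ty": 0,"tz": 0.022,"hand": -1},
    {"rx": -0.001,"ry": 0,"rz": 0,"tx": 0,"ty": 0,"tz": 0.024,"hand": -1},
    {"rx": -0.001,"ry": 0,"rz": 0,"tx": 0,"ty": 0,"tz": 0.024,"hand": -1}
  ]
}}

```text
t: 6.85
tcp_pos: [593.2, -30.1, 109.7]
eef_rot: [-2.297, 2.143, -0.0]
ft_force: [-0.4, 0.2, -0.3]
finger_gap: 52.9
```

Request:
{"name": "send_rows", "arguments": {
  "deltas": [
    {"rx": 0,"ry": 0,"rz": 0,"tx": 0,"ty": 0,"tz": 0.003,"hand": -1},
    {"rx": 0,"ry": 0,"rz": 0,"tx": 0,"ty": 0,"tz": 0.005,"hand": -1},
    {"rx": 0,"ry": 0,"rz": 0,"tx": 0,"ty": 0,"tz": 0.005,"hand": -1}
  ]
}}

```text
t: 7.22
tcp_pos: [593.2, -30.1, 108.8]
eef_rot: [-2.297, 2.143, -0.0]
ft_force: [-0.5, 0.6, 1.5]
finger_gap: 53.0
```

Request:
{"name": "send_rows", "arguments": {
  "deltas": [
    {"rx": 0,"ry": 0,"rz": 0,"tx": 0,"ty": 0,"tz": 0.002,"hand": -1},
    {"rx": 0,"ry": 0,"rz": 0,"tx": 0,"ty": 0,"tz": 0.002,"hand": -1}
  ]
}}

```text
t: 7.48
tcp_pos: [593.2, -30.1, 108.7]
eef_rot: [-2.297, 2.143, -0.0]
ft_force: [-3.5, 0.5, 7.6]
finger_gap: 52.9
```

```bash
python3 g.py 601 -29.6 108.5 -86.02
```

```text
t7.47 tcp [593.17 -30.11 108.73] F [-3.51  0.48  7.6 ] M [0.05 0.69 0.04] gap 52.9 R [[0.0695, -0.9976, -0.0], [0.0002, 0.0, -1.0]] tips 72.6
[601.0, -29.6, 108.5, -86.02] t [ 0.0002 -0.0392  0.0012] r [-0.0003  0.      0.0002]
```

Request:
{"name": "send_rows", "arguments": {
  "deltas": [
    {"rx": 0,"ry": 0,"rz": 0,"tx": 0,"ty": -0.01,"tz": 0,"hand": -1},
    {"rx": 0,"ry": 0,"rz": 0,"tx": 0,"ty": -0.02,"tz": 0,"hand": -1},
    {"rx": 0,"ry": 0,"rz": 0,"tx": 0,"ty": -0.03,"tz": 0,"hand": -1},
    {"rx": 0,"ry": 0,"rz": 0,"tx": 0,"ty": -0.035,"tz": 0,"hand": -1},
    {"rx": 0,"ry": 0,"rz": 0,"tx": 0,"ty": -0.04,"tz": 0,"hand": -1},
    {"rx": 0,"ry": 0,"rz": 0,"tx": 0,"ty": -0.04,"tz": 0,"hand": -1}
  ]
}}

```text
t: 8.22
tcp_pos: [601.2, -29.5, 108.7]
eef_rot: [-2.297, 2.143, -0.0]
ft_force: [-1.9, 0.0, 3.8]
finger_gap: 53.1
```

```bash
python3 g.py 601 -29.6 108.7 -86.02
python3 - <<'E'
from station import viewer
from h import *
im,d=viewer.get_image('side'); cv2.imwrite('pics/side5.png',im); cv2.imwrite('pics/s5.png',crop(im,185,145,240,190,13))
E
```

```text
t8.22 tcp [601.25 -29.55 108.73] F [-1.91  0.05  3.79] M [-0.09  0.28 -0.02] gap 53.1 R [[0.0696, -0.9976, 0.0], [0.0004, 0.0, -1.0]] tips 72.6
[601.0, -29.6, 108.7, -86.02] t [0.0002 0.0012 0.0001] r [-0.0005 -0.      0.0003]
```

View pics/s5.png

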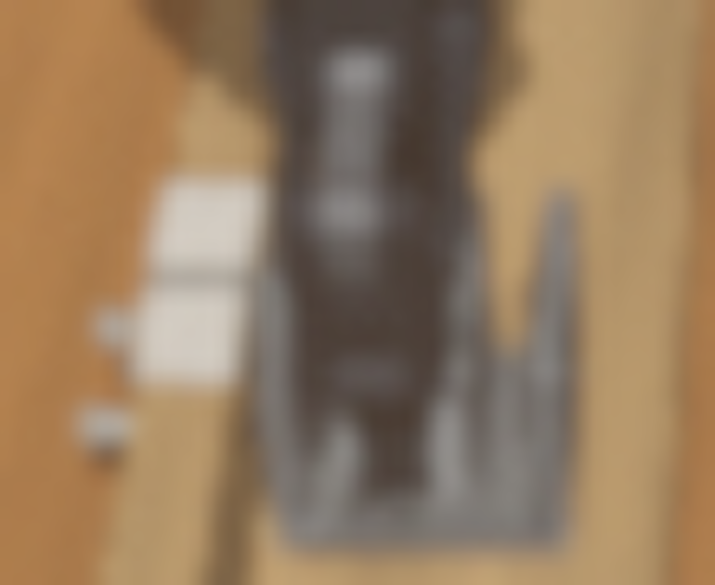

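Run:
```python
from h import *
def o(c,x0,y0,sc): return (c[0]+.5)/sc-.5+x0,(c[1]+.5)/sc-.5+y0
S=lambda *c:o(c,185,145,13)
a=np.radians(3.98);X=np.array([np.cos(a),np.sin(a),0]);Y=np.array([-X[1],X[0],0])
T=np.array([601.25,-29.55,0])
def rel(p): q=p-T; return q@X,q@Y
for n,c,z in(('pencil near',(255,281),65),('pencil far',(152,272),65),('tape near-front',(235,386),65),('tape near-back',(130,380),65),('tape far-front',(266,183),65),('foot near back bottom',(292,550),20),('foot near front bottom',(565,549),20)):
    p=onz('side',*S(*c),z); print(n,p.round(1),'rel X,Y',np.round(rel(p),2))
print('exp foot rel 28.1/-28.9, 27')
for dx in(28.1,-28.9): print(((proj('side',T+dx*X+27*Y+[0,0,20])-[185,145]+.5)*13-.5).round())
```

```text
pencil near [631.6 -28.8  65. ] rel X,Y [30.38 -1.32]
pencil far [651.7 -29.6  65. ] rel X,Y [50.3  -3.59]
tape near-front [6.303e+02 5.000e-01 6.500e+01] rel X,Y [31.06 27.94]
tape near-back [6.501e+02 5.000e-01 6.500e+01] rel X,Y [50.81 26.61]
tape far-front [634.5 -57.2  65. ] rel X,Y [ 31.2  -29.87]
foot near back bottom [624.   -1.9  20. ] rel X,Y [24.58 26.02]
foot near front bottom [571.4  -6.6  20. ] rel X,Y [-28.21  24.93]
exp foot rel 28.1/-28.9, 27
[273. 553.]
[568. 557.]
```

The side view agrees with the top view: the pencil line is within about 1 mm of the holder's middle. Now I creep to contact.

Request:
{"name": "send_rows", "arguments": {
  "deltas": [
    {"rx": 0,"ry": 0,"rz": 0,"tx": 0,"ty": -0.003,"tz": 0,"hand": -1},
    {"rx": 0,"ry": 0,"rz": 0,"tx": 0,"ty": -0.006,"tz": 0,"hand": -1},
    {"rx": 0,"ry": 0,"rz": 0,"tx": 0,"ty": -0.009,"tz": 0,"hand": -1},
    {"rx": 0,"ry": 0,"rz": 0,"tx": 0,"ty": -0.01,"tz": 0,"hand": -1}
  ]
}}

```text
t: 8.78
tcp_pos: [603.2, -29.4, 108.7]
eef_rot: [-2.297, 2.143, -0.0]
ft_force: [-2.5, 0.0, 4.8]
finger_gap: 52.7
```

Request:
{"name": "send_rows", "arguments": {
  "deltas": [
    {"rx": 0,"ry": 0,"rz": 0,"tx": 0,"ty": -0.0025,"tz": 0,"hand": -1},
    {"rx": 0,"ry": 0,"rz": 0,"tx": 0,"ty": -0.005,"tz": 0,"hand": -1},
    {"rx": 0,"ry": 0,"rz": 0,"tx": 0,"ty": -0.005,"tz": 0,"hand": -1}
  ]
}}

```text
t: 9.15
tcp_pos: [604.4, -29.3, 108.8]
eef_rot: [-2.297, 2.142, -0.001]
ft_force: [-1.3, 0.2, 3.3]
finger_gap: 52.9
```

Request:
{"name": "send_rows", "arguments": {
  "deltas": [
    {"rx": 0,"ry": 0,"rz": 0,"tx": 0,"ty": -0.0025,"tz": 0,"hand": -1},
    {"rx": 0,"ry": 0,"rz": 0,"tx": 0,"ty": -0.0025,"tz": 0,"hand": -1},
    {"rx": 0,"ry": 0,"rz": 0,"tx": 0,"ty": -0.0025,"tz": 0,"hand": -1}
  ]
}}

```text
t: 9.52
tcp_pos: [604.9, -29.3, 108.8]
eef_rot: [-2.297, 2.142, -0.001]
ft_force: [-1.6, -0.0, 3.7]
finger_gap: 53.3
```

```bash
python3 g.py 605 -29.6 108.7 -86.02
```

```text
t9.53 tcp [604.9  -29.29 108.76] F [-1.55 -0.02  3.72] M [-0.1   0.28 -0.04] gap 53.3 R [[0.0696, -0.9976, 0.0], [0.0008, 0.0001, -1.0]] tips 72.6
[605.0, -29.6, 108.7, -86.02] t [ 0.0016 -0.0004  0.0003] r [-0.001  -0.      0.0003]
```

Request:
{"name": "send_rows", "arguments": {
  "deltas": [
    {"rx": -0.001,"ry": 0,"rz": 0,"tx": 0,"ty": -0.002,"tz": 0,"hand": -1},
    {"rx": -0.001,"ry": 0,"rz": 0,"tx": 0,"ty": -0.003,"tz": 0,"hand": -1},
    {"rx": -0.001,"ry": 0,"rz": 0,"tx": 0,"ty": -0.003,"tz": 0,"hand": -1}
  ]
}}

```text
t: 9.9
tcp_pos: [605.5, -29.2, 108.7]
eef_rot: [2.297, -2.143, -0.0]
ft_force: [-3.6, -0.2, 4.0]
finger_gap: 52.8
```

Request:
{"name": "send_rows", "arguments": {
  "deltas": [
    {"rx": 0,"ry": 0,"rz": 0,"tx": 0,"ty": -0.0015,"tz": 0,"hand": -1},
    {"rx": 0,"ry": 0,"rz": 0,"tx": 0,"ty": -0.0025,"tz": 0,"hand": -1},
    {"rx": 0,"ry": 0,"rz": 0,"tx": 0,"ty": -0.0025,"tz": 0,"hand": -1}
  ]
}}

```text
t: 10.28
tcp_pos: [605.8, -29.2, 108.7]
eef_rot: [2.297, -2.142, -0.001]
ft_force: [-5.9, 0.3, 6.6]
finger_gap: 52.6
```

Request:
{"name": "send_rows", "arguments": {
  "deltas": [
    {"rx": 0,"ry": 0,"rz": 0,"tx": 0,"ty": -0.002,"tz": -0.001,"hand": -1},
    {"rx": 0,"ry": 0,"rz": 0,"tx": 0,"ty": -0.003,"tz": -0.001,"hand": -1},
    {"rx": 0,"ry": 0,"rz": 0,"tx": 0,"ty": -0.003,"tz": -0.001,"hand": -1}
  ]
}}

```text
t: 10.65
tcp_pos: [605.9, -29.2, 108.8]
eef_rot: [2.296, -2.142, -0.002]
ft_force: [-6.3, 0.9, 5.3]
finger_gap: 52.9
```

```bash
python3 g.py 606 -29.2 108.7 -86.02
```

```text
t10.65 tcp [605.86 -29.22 108.76] F [-6.26  0.92  5.25] M [-0.07  1.24 -0.02] gap 52.9 R [[0.0695, -0.9976, -0.0], [-0.0018, -0.0001, -1.0]] tips 72.6
[606.0, -29.2, 108.7, -86.02] t [-0.0001 -0.0007  0.0003] r [0.0023 0.0001 0.0001]
```

Request:
{"name": "send_rows", "arguments": {
  "deltas": [
    {"rx": 0.002,"ry": 0,"rz": 0,"tx": 0,"ty": -0.003,"tz": 0,"hand": -1},
    {"rx": 0.002,"ry": 0,"rz": 0,"tx": 0,"ty": -0.005,"tz": 0,"hand": -1},
    {"rx": 0.002,"ry": 0,"rz": 0,"tx": 0,"ty": -0.006,"tz": 0,"hand": -1},
    {"rx": 0.002,"ry": 0,"rz": 0,"tx": 0,"ty": -0.006,"tz": 0,"hand": -1},
    {"rx": 0.002,"ry": 0,"rz": 0,"tx": 0,"ty": -0.006,"tz": 0,"hand": -1}
  ]
}}

```text
t: 11.28
tcp_pos: [605.9, -29.2, 108.7]
eef_rot: [2.296, -2.142, -0.003]
ft_force: [-13.7, 0.1, 13.1]
finger_gap: 53.0
```

```bash
python3 g.py 606 -29.2 108.7 -86.02
```

```text
t11.28 tcp [605.91 -29.2  108.71] F [-13.67   0.12  13.09] M [-0.02  2.47 -0.04] gap 53.0 R [[0.0694, -0.9976, -0.0001], [-0.003, -0.0001, -1.0]] tips 72.6
[606.0, -29.2, 108.7, -86.02] t [ 0.     -0.0004  0.    ] r [0.0038 0.0001 0.    ]
```

Request:
{"name": "send_rows", "arguments": {
  "deltas": [
    {"rx": 0.003,"ry": 0,"rz": 0,"tx": 0,"ty": -0.005,"tz": -0.002,"hand": -1},
    {"rx": 0.003,"ry": 0,"rz": 0,"tx": 0,"ty": -0.005,"tz": -0.002,"hand": -1},
    {"rx": 0.003,"ry": 0,"rz": 0,"tx": 0,"ty": -0.005,"tz": -0.002,"hand": -1},
    {"rx": 0.003,"ry": 0,"rz": 0,"tx": 0,"ty": -0.005,"tz": -0.002,"hand": -1}
  ]
}}

```text
t: 11.78
tcp_pos: [605.9, -29.2, 108.8]
eef_rot: [2.296, -2.142, -0.003]
ft_force: [-9.2, -0.3, 5.8]
finger_gap: 52.5
```

```bash
python3 g.py 606 -29.2 108.7 -86.02
python3 - <<'E'
from station import viewer
from h import *
im,d=viewer.get_image('side'); cv2.imwrite('pics/side6.png',im); cv2.imwrite('pics/s6.png',crop(im,180,140,235,185,13))
im,d=viewer.get_image('top'); cv2.imwrite('pics/top6.png',im); cv2.imwrite('pics/t6.png',crop(im,250,90,340,165,8))
E
python3 g.py
```

```text
t11.78 tcp [605.94 -29.21 108.78] F [-9.25 -0.33  5.82] M [-0.04  1.84 -0.08] gap 52.5 R [[0.0693, -0.9976, -0.0002], [-0.003, -0.0, -1.0]] tips 72.6
[606.0, -29.2, 108.7, -86.02] t [-0.     -0.0003  0.0004] r [ 0.0038  0.0002 -0.0001]
t11.88 tcp [605.91 -29.24 108.76] F [-9.02  0.    5.95] M [-0.05  1.81 -0.01] gap 53.0 R [[0.0693, -0.9976, -0.0001], [-0.003, -0.0001, -1.0]] tips 72.6
```

View pics/s6.png

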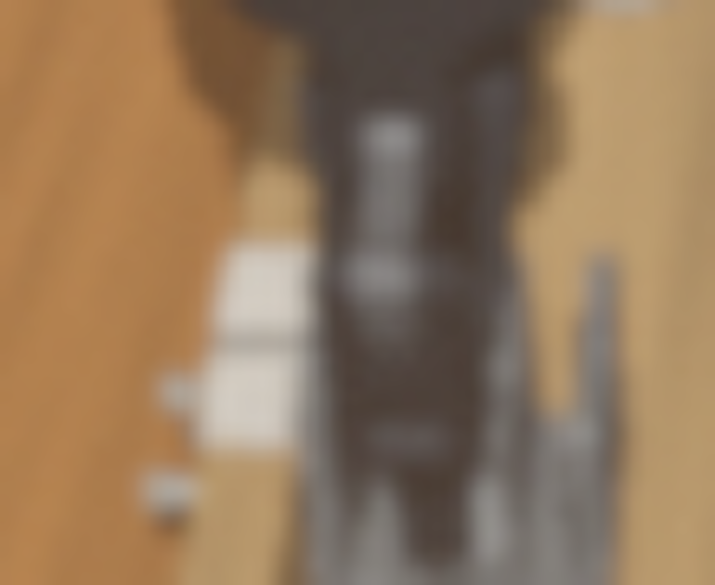

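View pics/t6.png

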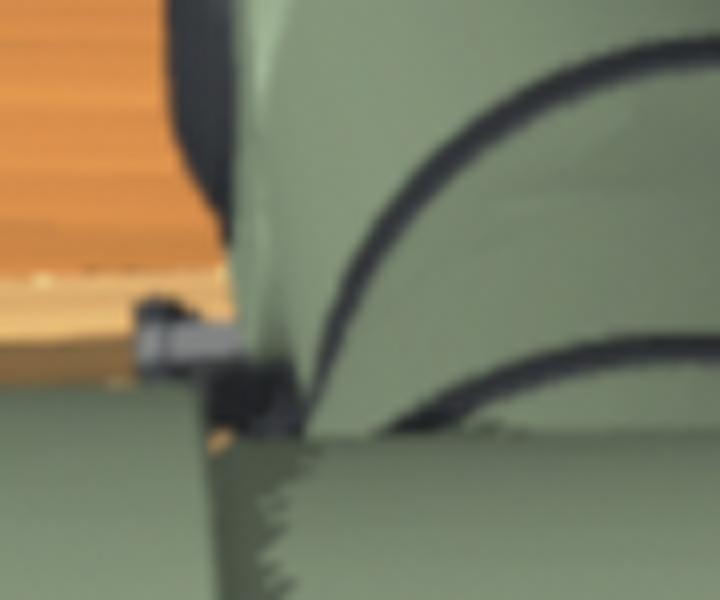

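The back is flush to the strip, with no gap beside the tape at side crop x≈310, and the pencil line at row 342. I'll trim the push to about 10–11 N, reduce the load on the ledge, and hold.

Request:
{"name": "send_rows", "arguments": {
  "deltas": [
    {"rx": 0.003,"ry": 0,"rz": 0,"tx": 0,"ty": -0.0056,"tz": -0.0025,"hand": -1},
    {"rx": 0.003,"ry": 0,"rz": 0,"tx": 0,"ty": -0.0056,"tz": -0.0025,"hand": -1},
    {"rx": 0.003,"ry": 0,"rz": 0,"tx": 0,"ty": -0.0056,"tz": -0.0025,"hand": -1},
    {"rx": 0.003,"ry": 0,"rz": 0,"tx": 0,"ty": -0.0056,"tz": -0.0025,"hand": -1},
    {"rx": 0.003,"ry": 0,"rz": 0,"tx": 0,"ty": -0.0056,"tz": -0.0025,"hand": -1},
    {"rx": 0.003,"ry": 0,"rz": 0,"tx": 0,"ty": -0.0056,"tz": -0.0025,"hand": -1}
  ]
}}

```text
t: 12.62
tcp_pos: [605.9, -29.2, 108.8]
eef_rot: [2.295, -2.142, -0.004]
ft_force: [-8.6, 0.1, 3.9]
finger_gap: 52.9
```

```bash
python3 g.py
python3 - <<'E'
from station import viewer
from h import *
S=cv2.imread('pics/side6.png');def_=None
x0,y0,s=180,140,13
a=np.radians(3.98);X=np.array([np.cos(a),np.sin(a),0]);Y=np.array([-X[1],X[0],0]);T=np.array([605.9,-29.2,0])
f=lambda u,v,z:(onz('side',(u+.5)/s-.5+x0,(v+.5)/s-.5+y0,z)-T)
for u,v in((310,345),(222,338),(297,450),(318,243)): p=f(u,v,65); print('tape/pencil rel Y',(p@X).round(1),(p@Y).round(1))
im,d=viewer.get_image('side'); cv2.imwrite('pics/side7.png',im); cv2.imwrite('pics/s7.png',crop(im,185,150,240,195,13))
E
```

```text
t12.62 tcp [605.93 -29.22 108.78] F [-8.61  0.13  3.86] M [-0.06  1.75 -0.08] gap 52.9 R [[0.0692, -0.9976, -0.0002], [-0.0034, -0.0, -1.0]] tips 72.6
tape/pencil rel Y 27.6 -1.6
tape/pencil rel Y 44.7 -3.3
tape/pencil rel Y 27.0 27.7
tape/pencil rel Y 29.2 -31.3
```

View pics/s7.png

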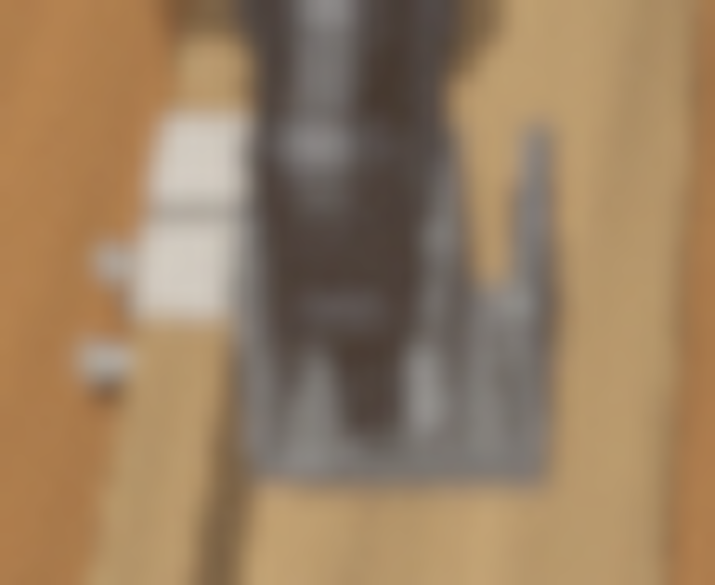

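Run:
```python
from h import *
x0,y0,s=185,150,13
a=np.radians(3.98);X=np.array([np.cos(a),np.sin(a),0]);Y=np.array([-X[1],X[0],0]);T=np.array([605.9,-29.2,0])
f=lambda u,v,z:(onz('side',(u+.5)/s-.5+x0,(v+.5)/s-.5+y0,z)-T)
for n,u,v,z in(('foot back',252,484,20),('foot front',548,486,20),('strip base',236,530,20),('pencil',245,214,65),('pencil b',155,210,65),('tape near',230,320,65),('tape near b',133,316,65)): p=f(u,v,z); print(n,(p@X).round(1),(p@Y).round(1))
```

```text
foot back 27.7 25.8
foot front -29.6 25.5
strip base 29.5 38.3
pencil 27.7 -1.9
pencil b 45.0 -2.8
tape near 27.4 27.7
tape near b 45.6 26.8
```

Request:
{"name": "send_rows", "arguments": {
  "deltas": [
    {"rx": 0.003,"ry": 0,"rz": 0,"tx": 0,"ty": -0.0063,"tz": -0.0025,"hand": -1},
    {"rx": 0.003,"ry": 0,"rz": 0,"tx": 0,"ty": -0.0067,"tz": -0.0025,"hand": -1},
    {"rx": 0.003,"ry": 0,"rz": 0,"tx": 0,"ty": -0.0067,"tz": -0.0025,"hand": -1},
    {"rx": 0.003,"ry": 0,"rz": 0,"tx": 0,"ty": -0.0067,"tz": -0.0025,"hand": -1},
    {"rx": 0.003,"ry": 0,"rz": 0,"tx": 0,"ty": -0.0067,"tz": -0.0025,"hand": -1},
    {"rx": 0.003,"ry": 0,"rz": 0,"tx": 0,"ty": -0.0067,"tz": -0.0025,"hand": -1},
    {"rx": 0.003,"ry": 0,"rz": 0,"tx": 0,"ty": -0.0067,"tz": -0.0025,"hand": -1},
    {"rx": 0.003,"ry": 0,"rz": 0,"tx": 0,"ty": -0.0067,"tz": -0.0025,"hand": -1},
    {"rx": 0.003,"ry": 0,"rz": 0,"tx": 0,"ty": -0.0067,"tz": -0.0025,"hand": -1},
    {"rx": 0.003,"ry": 0,"rz": 0,"tx": 0,"ty": -0.0067,"tz": -0.0025,"hand": -1},
    {"rx": 0.003,"ry": 0,"rz": 0,"tx": 0,"ty": -0.0067,"tz": -0.0025,"hand": -1},
    {"rx": 0.003,"ry": 0,"rz": 0,"tx": 0,"ty": -0.0067,"tz": -0.0025,"hand": -1}
  ]
}}

```text
t: 14.18
tcp_pos: [606.0, -29.2, 108.8]
eef_rot: [2.295, -2.141, -0.005]
ft_force: [-10.8, 0.5, 5.2]
finger_gap: 52.8
```

```bash
python3 g.py
```

```text
t14.18 tcp [606.   -29.22 108.77] F [-10.85   0.47   5.2 ] M [-0.1   2.03 -0.07] gap 52.8 R [[0.0691, -0.9976, -0.0003], [-0.0041, -0.0, -1.0]] tips 72.6
```

Request:
{"name": "send_rows", "arguments": {
  "deltas": [
    {"rx": 0.003,"ry": 0,"rz": 0,"tx": 0,"ty": -0.0064,"tz": -0.0025,"hand": -1},
    {"rx": 0.003,"ry": 0,"rz": 0,"tx": 0,"ty": -0.0064,"tz": -0.0025,"hand": -1},
    {"rx": 0.003,"ry": 0,"rz": 0,"tx": 0,"ty": -0.0064,"tz": -0.0025,"hand": -1},
    {"rx": 0.003,"ry": 0,"rz": 0,"tx": 0,"ty": -0.0064,"tz": -0.0025,"hand": -1},
    {"rx": 0.003,"ry": 0,"rz": 0,"tx": 0,"ty": -0.0064,"tz": -0.0025,"hand": -1},
    {"rx": 0.003,"ry": 0,"rz": 0,"tx": 0,"ty": -0.0064,"tz": -0.0025,"hand": -1},
    {"rx": 0.003,"ry": 0,"rz": 0,"tx": 0,"ty": -0.0064,"tz": -0.0025,"hand": -1},
    {"rx": 0.003,"ry": 0,"rz": 0,"tx": 0,"ty": -0.0064,"tz": -0.0025,"hand": -1},
    {"rx": 0.003,"ry": 0,"rz": 0,"tx": 0,"ty": -0.0064,"tz": -0.0025,"hand": -1},
    {"rx": 0.003,"ry": 0,"rz": 0,"tx": 0,"ty": -0.0064,"tz": -0.0025,"hand": -1},
    {"rx": 0.003,"ry": 0,"rz": 0,"tx": 0,"ty": -0.0064,"tz": -0.0025,"hand": -1},
    {"rx": 0.003,"ry": 0,"rz": 0,"tx": 0,"ty": -0.0064,"tz": -0.0025,"hand": -1}
  ]
}}

```text
t: 15.68
tcp_pos: [606.1, -29.2, 108.8]
eef_rot: [2.295, -2.141, -0.005]
ft_force: [-10.9, -0.1, 5.4]
finger_gap: 52.4
```

Run:
```python
from station import viewer
from g import *
import cv2
for _ in range(12):
    im,_d=viewer.get_image('side')
    s=get_obs(); print(round(s['t'],2),s['ft_force'].round(1),s['tcp_pos'].round(2))
cv2.imwrite('pics/side8.png',im); st(s)
```

```text
15.72 [-11.5  -0.3   5.8] [606.04 -29.2  108.78]
15.78 [-10.7   0.2   5.2] [606.01 -29.22 108.76]
15.82 [-11.    0.3   5.3] [606.04 -29.21 108.76]
15.88 [-10.6   0.1   5.1] [606.03 -29.19 108.77]
15.93 [-10.5  -1.1   5. ] [606.01 -29.23 108.75]
15.97 [-10.9  -0.3   5.2] [606.   -29.19 108.76]
16.02 [-10.7  -1.2   4.5] [606.04 -29.19 108.79]
16.07 [-11.   -0.1   4.6] [606.04 -29.22 108.77]
16.12 [-10.6  -0.1   4.8] [606.01 -29.19 108.75]
16.18 [-12.   -0.3   5.1] [606.03 -29.2  108.76]
16.23 [-9.4  0.7  5.3] [606.02 -29.21 108.76]
16.27 [-10.7  -0.2   5.9] [606.01 -29.21 108.76]
t16.27 tcp [606.01 -29.21 108.76] F [-10.69  -0.18   5.86] M [-0.08  1.96  0.02] gap 52.7 R [[0.0691, -0.9976, -0.0003], [-0.0049, -0.0, -1.0]] tips 72.6
```

View pics/side8.png

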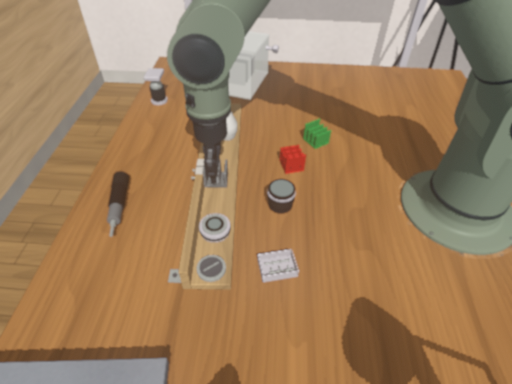

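The push has been steady at about 11 N for over 3 s, and everything else is where it was. I'm handing in.

```bash
python3 -c "
from station import job
print(job.close_job())"
```

```text
the job is handed in; nothing more can be done
None
```

The grey holder is standing on the ledge, back flush to the strip at the pencil line. The arm is still gripping it and pressing it there. I handed the job in at about 16.3 s. No verdict was reported.

Last checks:
- **Push:** the wrist force along x was steady at 9.4–12 N for over 3 s. It includes some ledge friction, so I estimate about 9–11 N on the strip. The highest reading at any stage was 13.7 N, so the holder was not rammed.
- **Height:** ledge contact came at the expected height, with a light downward load of about 5 N.
- **Centring and squareness:** the side view puts the holder's middle within about 1 mm of the pencil line and the foot within about 0.3° of the strip. The tool leaned 0.005 rad.
- **Other things:** the vase is half hidden behind the gripper in the last side view. The rest look unmoved there.

Three checks did not fully agree:
- **Camera offsets:** the cameras differed by 1–2.5 mm in absolute y. The offset cancelled when I compared the holder with the tape in the same view.
- **Back corner reading:** before contact, one side-view reading of the foot's back corner was about 3.5 mm off. After contact it matched.
- **Top view:** the arm blocked the top camera at the place, so the final centring check is from the side camera only.

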